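Finish the carton layer and lean the order sign against it

ROBOT

A 6-joint arm with a two-finger parallel gripper is mounted at the origin on the work surface. World frame = base frame: x ahead of the robot, y to its left, z up, the work surface at z = 0. Lengths are in m, angles in rad, forces in N, time in s.
With the tool pointing down it reaches from about 0.275 to 0.825 m from the base axis. Payload 4.9 kg.
Tool frame: the origin (TCP) lies midway between the tips of the shut fingers; the grasp point (between the pads) lies 19 mm behind it (env.hold_point_z is the distance from the TCP to the grasp point, in m); z points along the fingers, y is the line along which they close (so a half turn about z gives the same grasp; the last joint's range is limited). The gripper opens to 85 mm and grips with 20 to 120 N. Pads are 22 mm wide; open, the fingers measure 114 mm over their backs; the gripper's body (76 mm by 85 mm) begins 54 mm behind the grasp point. The pads swing forward as they close: fully open they stand 13 mm farther back than shut.
Start: joints at [-1.362, 0.326, -0.193, 1.052, 0, 1.437], TCP at [0.185, -0.518, 0.231] pointing down, gripper open.
Joint ranges: [-2.65, 2.65], [-0.97, 1.79], [-1.3, 1.35], [-1.93, 2.1], [-1.47, 1.37], [-3.14, 3.14]. Speed limits (rad/s): [2.57, 2.57, 3.14, 3.14, 3.14, 3.14].

INTERFACE

Orientations are given as a unit quaternion [w, x, y, z].
In Python, from bench import env gives the robot as it stands. The module is installed in compiled form; this text tells all that it offers.
- The arm moves only by the tool arm_command, never from a script. Its arguments are lists of equal length, an entry for each row: "xyz": the shift along the tool's x, y, z scaled (see below), a list of three; "rotation": the turn, a rotation vector about the tool's x, y, z scaled (see below), a list of three; "claw": the opening, from 0 (shut) to 1 (fully open). In form: {"xyz": [[dx, dy, dz], ...], "rotation": [[ax, ay, az], ...], "claw": [claw, ...]}. A call has 1 to 12 rows; each row is the pose to reach, as a shift and turn from the pose commanded when the call began, along the tool's axes at that moment, turning the shorter way round; what a row does not reach only later rows make up. The controller multiplies each number of a shift by 1000 mm and each number of a turn by 360 degrees. A row lasts 1/10 s, in which the tool goes at most 50 mm and 8.59 degrees, less where a joint would pass 70% of its speed; a pose out of reach is approached as far as the arm can. A call with a number of a shift or a turn outside -1 to 1 is refused whole. A call with a gripper value outside its range is refused whole. The fingers move at their own pace and stop on an object; "force" is the grip in N (left out, the last holds). Time passes only in rows, so rows that repeat a pose let the fingers close. It gives the time, the measured TCP pose, the force, the opening and the grip force at its end, in the units of the state.
- env.read_state(): the state, without advancing time (a new reading comes with each control period).
- env.camera(name): name is "scene" or "top" or "wrist"; returns a dict with "img" (480x640x3 uint8, red, green, blue), "z_map" (480x640 float32, m along the optical axis (not along the pixel's ray), 0 where there is no reading), "fx", "fy", "cx", "cy" (pixels), "origin" and "attitude" of the camera in the world; the wrist camera has in their place "hand_eye" (4x4, takes a point from camera to tool coordinates, whose origin is the TCP and whose axes are the flange's). Camera axes: x right, y down, z forward; pixel columns grow to the right and rows downward; lengths in m; the calibration is good to about 2 mm. A picture is of the moment at which its call begins: read the wrist's pose just before it.
- env.hand_in(): hands the job in; it is judged then, once.
The state is a dict: "time": time; "joint_positions": joint angles; "qvel": joint speeds; "tau": joint torques, N m; "tcp_pos": TCP position; "ee_rot": TCP orientation; "contact_force": force on the tool from outside, world axes, zero at the start; "torque": the same for the moment, N m; "grip_width": finger opening in m; "grip_force": force on a finger pad.
Only numpy, scipy, OpenCV 4.12 (cv2) and the standard library are available. Lean on these libraries where they do the work, as an engineer would, in place of code of your own. Each camera call takes 0.05 s, during which the arm holds its last target. There are 200 camera calls.

TASK

Make up the outgoing order on the wooden dispatch board: first add the two loose cartons in the two open places beside the board's bare strip, upright and flat, so that the four cartons close into a neat square pinwheel (each end against its neighbour's side, small hole in the middle). Then take the small whiteboard sign out of its slotted stand and leave it leaning back against the finished layer, roughly centred, its lower edge on the bare strip between the layer and the batten, square to the layer and its white face turned away from the cartons. Set it down gently, never let it fall over, and do not disturb the two packed cartons or the other things on the bench.

Things in the scene. Friction and masses are not known exactly. Their poses are not given: they have to be found in the camera images.
- board: Fixed wooden board 232 (x) x 176 (y) x 14 mm thick; origin: centre of its underside, on the bench. A batten 10 mm wide along its +x edge stands 12 mm above its top (board x 106 to 116). Carton layer: x -108 to 51, y -79.5 to 79.5; bare strip for the sign: x 51 to 106. Hole amid the finished layer: x -52 to -5, y -23 to 23 mm (room for one finger).
- place_1 (a point): Point on the board's top face (board x 23, y -29.5, z 14 mm): where the underside centre of one loose carton belongs, its 100 mm length along the board's y axis. About 3 mm remain to each neighbour; a few mm farther out is fine. Axes as the board's. Its inner long side borders the middle hole only for board y from -23 to 20 mm; the rest faces packed_1.
- place_2 (a point): Point on the board's top face (board x 1, y 51.5, z 14 mm): where the underside centre of the other loose carton belongs, its 100 mm length along the board's x axis. About 3 mm remain to each neighbour; a few mm farther out is fine. Axes as the board's. Its inner long side borders the middle hole only for board x from -49 to -5 mm; the rest faces the carton at place_1.
- carton_a: Loose rigid cardboard carton with paper tape and label, 100 (x) x 56 (y) x 60 mm high, about 0.3 kg; origin at the centre of its underside. Stands on the bench. The two loose cartons are interchangeable and each may be turned end for end.
- carton_b: The other loose carton, identical to carton_a.
- packed_1: Carton of the same kind already in its place on the board (board x -58, y -51.5 mm, length along board x). Loose; leave it where it is.
- packed_2: Carton of the same kind already in its place on the board (board x -80, y 29.5 mm, length along board y). Loose; leave it where it is.
- stand: Fixed plywood stand, 60 (x) x 120 (y) x 38 mm high, with a slot 13 mm wide and 26 mm deep along y through its middle; slot floor 12 mm above the bench. Origin at the centre of its underside.
- sign: Small blank whiteboard: rigid flat slab 10 mm thick (x), 130 mm wide (y), 150 mm tall (z), aluminium edges, about 0.2 kg; origin at the centre of its lower edge face, z up along its height. The white face is its +x face, the plywood back its -x face. It starts upright in the stand's slot, its axes along the stand's, the top 112 mm free above the stand.
- shaker: Bystander: metal shaker jar, 60 mm across, 160 mm tall, origin at the centre of its underside.
- cutter: Bystander: steel ring cutter, 70 mm across, 40 mm tall, origin at the centre of its underside.
- scale: Bystander: white digital bench scale 120 (x) x 140 (y) x 56 mm high, origin at the centre of its underside.
- scraper: Bystander: dough scraper lying flat, blade 100 (x) x 75 (y) mm, black grip 24 mm thick along its +y edge (y from 33 to 57 mm); origin under the blade's centre.

How it is judged:
By the outcome, as a careful person would: the job done as asked, in the order asked, and still so for the second after the job is handed in, with the robot touching nothing.
It also fails if it takes over 72 s, if anything falls off the work surface, if the arm or the gripper's body presses on something with over 40 N, if the wrist force passes 120 N, or if a joint passes its speed limit or range.

## Working session

There is one attempt and no reset: what is moved stays moved. The work goes in short steps, Python scripts to look and compute and a tool call to move; the robot and the scene stay as the last step left them, time stands still between calls to the robot, and variables do not carry over. Pictures are saved under pics/ and viewed, at most 10 in all, crops included, and the job is handed in when it is done.

Besides the shell and the picture viewer there is one more tool, called after ">>>" as name(argument=value, ...), one argument or row to a line, values as JSON. arm_command: Moves the arm, as the interface text tells. Shifts and turns lie within -1 to 1; 1 stands for 1000 mm of shift or 360 degrees of turn. Its arguments: {"type":"object","properties":{"xyz":{"type":"array","items":{"type":"array","items":{"type":"number"}}},"rotation":{"type":"array","items":{"type":"array","items":{"type":"number"}}},"claw":{"type":"array","items":{"type":"number"}},"force":{"type":"number"}},"required":["xyz","rotation","claw"]}

```bash
mkdir -p pics
python3 - <<'E'
from bench import env
import cv2,numpy as np
for n in("scene","top"):
    c=env.camera(n); np.savez(n,**c); cv2.imwrite(f"pics/{n}0.png",c["img"][:,:,::-1])
    print(n,c["fx"],c["fy"],c["cx"],c["cy"],c["origin"],c["attitude"])
s=env.read_state();print(s,env.hold_point_z)
E
```

```text
scene 623.2536953587538 623.2536953587538 325.63032544623144 250.31224099886742 [ 1.58020981 -0.5661248   0.77092255] [-0.41571538  0.75064273  0.44768673 -0.2515806 ]
top 598.816700098567 598.816700098567 323.8784708159495 237.79093010128966 [ 0.41689692 -0.02253064  1.26766284] [ 0.03308577 -0.69680166  0.7153053  -0.04136543]
{'time': 0.1, 'joint_positions': array([-1.36219036e+00,  3.26861095e-01, -1.93480603e-01,  1.05201899e+00,
        3.48677851e-05,  1.43661357e+00]), 'qvel': array([-0.00085001, -0.00249456,  0.00184105, -0.00182989, -0.00033737,
        0.0005123 ]), 'tau': array([-1.98411108e-04, -4.44241869e+01,  2.63036692e+01,  7.88077101e-03,
       -1.16021024e-04, -7.74940730e-06]), 'tcp_pos': array([ 0.18478326, -0.51747272,  0.23058612]), 'ee_rot': array([-7.82286306e-04,  9.85347608e-01,  1.70556382e-01, -1.16776078e-05]), 'contact_force': array([ 0.53793735, -0.71551413,  0.34001046]), 'torque': array([ 0.02548946,  0.00927897, -0.01360039]), 'grip_force': 0.0, 'grip_width': 0.08537921181030562} 0.0187
```

View pics/top0.png

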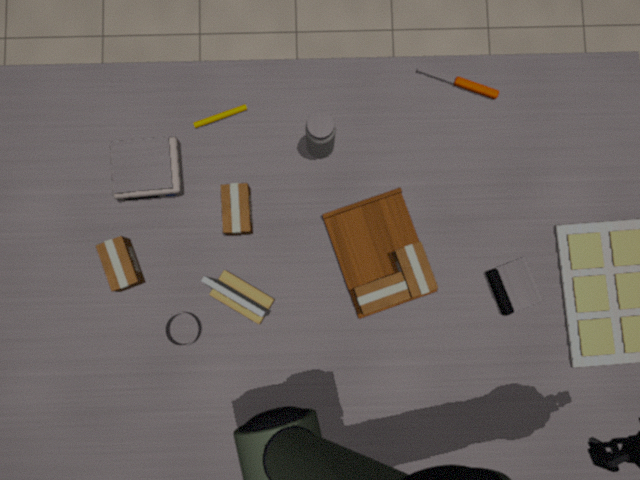

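View pics/scene0.png

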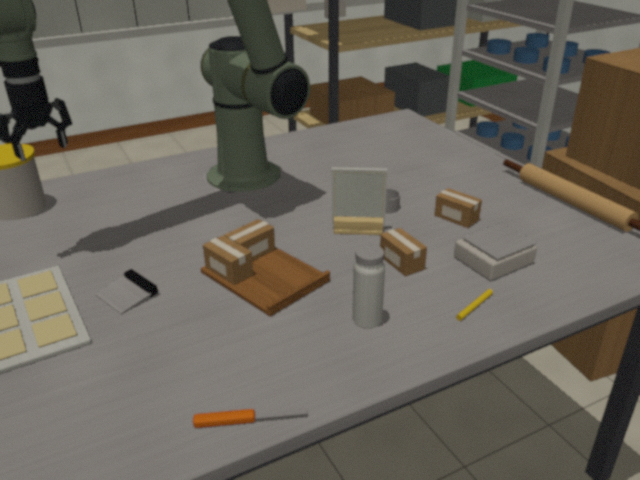

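```bash
cat > h.py <<'E'
import numpy as np,cv2
from scipy.spatial.transform import Rotation as R
def q(w): return R.from_quat(np.r_[w[1:],w[0]])
def rays(c,uv):
    uv=np.atleast_2d(uv).astype(float)
    d=np.c_[(uv[:,0]-c["cx"])/c["fx"],(uv[:,1]-c["cy"])/c["fy"],np.ones(len(uv))]
    return d
def plane(c,uv,z):
    d=q(c["attitude"]).apply(rays(c,uv)); o=c["origin"]
    return o+d*((z-o[2])/d[:,2])[:,None]
def cloud(c):
    h,w=c["z_map"].shape; v,u=np.mgrid[:h,:w]
    d=rays(c,np.c_[u.ravel(),v.ravel()])*c["z_map"].reshape(-1,1)
    return (q(c["attitude"]).apply(d)+c["origin"]).reshape(h,w,3)
def rect(pts):
    (x,y),(w,h),a=cv2.minAreaRect((pts[:,:2]*1000).astype(np.float32))
    if w<h: w,h,a=h,w,a+90
    return np.round([x,y,w,h,(a+90)%180-90],1)   # mm, long-side angle deg
E
python3 - <<'E'
from h import *
c=dict(np.load("top.npz")); P=cloud(c); Z=P[...,2]
print("bench z",np.median(Z[380:440,100:200]),np.median(Z[100:180,400:540]))
def seg(name,box,lo,hi):
    x0,y0,x1,y1=box; m=np.zeros(Z.shape,np.uint8); m[y0:y1,x0:x1]=((Z>lo)&(Z<hi))[y0:y1,x0:x1]
    n,l,s,_=cv2.connectedComponentsWithStats(m)
    for i in range(1,n):
        if s[i,4]<40: continue
        p=P[l==i]; print(name,s[i,4],"z %.4f"%np.median(p[:,2]),rect(p),"mean",p.mean(0).round(4))
seg("cA",(205,170,265,250),.05,.07)
seg("cB",(85,225,155,305),.05,.07)
seg("board",(310,175,450,330),.008,.02)
seg("batten",(310,175,450,330),.021,.032)
seg("packed",(310,175,450,330),.062,.09)
seg("stand",(190,260,285,330),.03,.045)
seg("sign",(190,260,285,330),.12,.2)
seg("shaker",(290,100,350,165),.14,.2)
seg("cutter",(155,300,215,355),.03,.05)
seg("scale",(100,125,195,210),.02,.08)
seg("scraper",(475,240,560,330),.012,.04)
# colour board: all wood extents
hsv=cv2.cvtColor(c["img"],cv2.COLOR_RGB2HSV)
for n,uv in dict(battenL=(322,215),tr=(400,189),bl=(359,317),br=(437,291)).items(): print(n,plane(c,uv,.014).round(4))
E
```

```text
bench z 5.13991516739587e-05 -0.000218232385735595
cA 1364 z 0.0599 [612.1 142.  100.7  56.4   2.5] mean [0.6115 0.1417 0.0599]
cB 1450 z 0.0599 [505.  381.7 101.4  57.8  19. ] mean [0.5044 0.3806 0.0598]
board 5802 z 0.0138 [ 511.6 -155.2  222.9  176.2   17.8] mean [ 0.5381 -0.1377  0.0138]
batten 404 z 0.0255 [ 621.4 -119.9  174.7   10.9  -72.3] mean [ 0.6213 -0.1199  0.0256]
packed 2855 z 0.0739 [ 461.  -171.6  159.9  100.5  -72.3] mean [ 0.4536 -0.185   0.0738]
stand 707 z 0.0378 [446.3 125.7 121.   25.3  58.1] mean [0.4461 0.1243 0.0377]
stand 466 z 0.0377 [412.5 146.  120.8  19.   59.5] mean [0.4123 0.1454 0.0377]
stand 44 z 0.0392 [383.2 228.4  34.4   6.8  23.3] mean [0.3826 0.2279 0.0383]
sign 509 z 0.1615 [431.1 134.  130.7  11.   58. ] mean [0.4312 0.1327 0.1581]
shaker 637 z 0.1594 [751.3 -34.6  51.9  51.7 -89.7] mean [ 0.7506 -0.035   0.159 ]
cutter 218 z 0.0390 [368.4 256.7  69.   68.4  88.7] mean [0.3688 0.2561 0.0385]
scale 4085 z 0.0547 [703.3 330.2 142.4 120.8 -85.2] mean [0.6999 0.3249 0.0523]
scraper 802 z 0.0226 [ 431.1 -412.7   99.8   51.3   19.1] mean [ 0.43   -0.405   0.0211]
battenL [[ 0.5978 -0.0363  0.014 ]]
tr [[ 0.6494 -0.2036  0.014 ]]
bl [[ 0.382  -0.1075  0.014 ]]
br [[ 0.4314 -0.2724  0.014 ]]
```

```bash
cat >> h.py <<'E'
B0=np.array([.5161,-.1536]); BY=17.75
def bd(x,y): # board mm -> world m
    a=np.radians(BY); return B0+np.array([[np.cos(a),-np.sin(a)],[np.sin(a),np.cos(a)]])@np.array([x,y])/1000
def Rt(psi,tilt=0): # tool down with x axis at yaw psi; tilt about tool x, deg
    return R.from_euler('z',psi,degrees=True)*R.from_euler('x',180,degrees=True)*R.from_euler('x',tilt,degrees=True)
def go(*targets):
    from bench import env
    s=env.read_state(); r0=q(s["ee_rot"]); p0=s["tcp_pos"]
    print("t",s["time"],"tcp",p0.round(4),"F",s["contact_force"].round(1),"w",round(s["grip_width"],4),"gf",round(s["grip_force"],1),"q6",s["joint_positions"][5].round(2))
    for p,psi,*t in targets:
        rt=Rt(psi,*(t or [0]))
        print("xyz",r0.inv().apply(np.array(p)-p0).round(4).tolist(),"rot",((r0.inv()*rt).as_rotvec()/2/np.pi).round(4).tolist())
E
python3 - <<'E'
from h import *
print(bd(-27,51.5),bd(1,51.5))
go(([.5841,.1408,.2],182.5),([.5841,.1408,.013],182.5))
E
```

```text
[ 0.4746848  -0.11278295] [ 0.50135188 -0.10424675]
t 0.1 tcp [ 0.1848 -0.5175  0.2306] F [ 0.5 -0.7  0.3] w 0.0854 gf 0.0 q6 1.44
xyz [0.5973, -0.4857, 0.0315] rot [0.0, -0.0004, -0.4524]
xyz [0.5973, -0.4854, 0.2185] rot [0.0, -0.0004, -0.4524]
```

>>> arm_command(
  xyz=[
    [0.597,-0.486,0.03],
    [0.597,-0.486,0.03],
    [0.597,-0.486,0.03],
    [0.597,-0.486,0.03],
    [0.597,-0.486,0.03],
    [0.597,-0.486,0.03],
    [0.597,-0.486,0.03],
    [0.597,-0.486,0.03],
    [0.597,-0.486,0.03],
    [0.597,-0.486,0.03],
    [0.597,-0.486,0.03],
    [0.597,-0.486,0.03],
  ],
  rotation=[
    [0,0,-0.4524],
    [0,0,-0.4524],
    [0,0,-0.4524],
    [0,0,-0.4524],
    [0,0,-0.4524],
    [0,0,-0.4524],
    [0,0,-0.4524],
    [0,0,-0.4524],
    [0,0,-0.4524],
    [0,0,-0.4524],
    [0,0,-0.4524],
    [0,0,-0.4524],
  ],
  claw=[1,1,1,1,1,1,1,1,1,1,1,1],
  force=70,
)

```text
time: 1.3
tcp_pos: [0.4961, -0.0032, 0.2077]
ee_rot: [-0.0, 0.476, 0.879, -0.0]
contact_force: [0.0, -1.0, -0.4]
grip_width: 0.0855
grip_force: 0.0
```

Run:
```python
from h import *
go(([.5841,.1408,.2],182.5),([.5841,.1408,.013],182.5))
```

```text
t 1.3 tcp [ 0.4961 -0.0032  0.2077] F [ 0.  -1.  -0.4] w 0.0855 gf 0.0 q6 0.84
xyz [0.0724, 0.1524, 0.0076] rot [-0.0, -0.0, -0.1649]
xyz [0.0724, 0.1525, 0.1946] rot [-0.0, -0.0, -0.1649]
```

>>> arm_command(
  xyz=[
    [0.0724,0.1524,0.05],
    [0.0724,0.1524,0.05],
    [0.0724,0.1524,0.05],
    [0.0724,0.1524,0.05],
    [0.0724,0.1524,0.05],
    [0.0724,0.1524,0.05],
    [0.0724,0.1524,0.05],
    [0.0724,0.1524,0.05],
    [0.0724,0.1524,0.05],
    [0.0724,0.1524,0.05],
  ],
  rotation=[
    [0,0,-0.165],
    [0,0,-0.165],
    [0,0,-0.165],
    [0,0,-0.165],
    [0,0,-0.165],
    [0,0,-0.165],
    [0,0,-0.165],
    [0,0,-0.165],
    [0,0,-0.165],
    [0,0,-0.165],
  ],
  claw=[1,1,1,1,1,1,1,1,1,1],
)

```text
time: 2.3
tcp_pos: [0.5844, 0.138, 0.1578]
ee_rot: [-0.0, -0.018, 1.0, -0.0]
contact_force: [-0.9, -0.1, -0.9]
grip_width: 0.0853
grip_force: 0.0
```

Run:
```python
from h import *
go(([.5841,.1408,.013],182.5))
```

```text
t 2.3 tcp [0.5844 0.138  0.1578] F [-0.9 -0.1 -0.9] w 0.0853 gf 0.0 q6 0.07
xyz [0.0001, 0.0028, 0.1448] rot [-0.0, -0.0, -0.0012]
```

>>> arm_command(
  xyz=[
    [0,0.0028,0.05],
    [0,0.0028,0.1],
    [0,0.0028,0.13],
    [0,0.0028,0.145],
    [0,0.0028,0.145],
    [0,0.0028,0.145],
    [0,0.0028,0.145],
    [0,0.0028,0.145],
    [0,0.0028,0.145],
    [0,0.0028,0.145],
    [0,0.0028,0.145],
  ],
  rotation=[
    [0,0,-0.0012],
    [0,0,-0.0012],
    [0,0,-0.0012],
    [0,0,-0.0012],
    [0,0,-0.0012],
    [0,0,-0.0012],
    [0,0,-0.0012],
    [0,0,-0.0012],
    [0,0,-0.0012],
    [0,0,-0.0012],
    [0,0,-0.0012],
  ],
  claw=[1,1,1,1,1,1,0.3,0.3,0.3,0.3,0.3],
  force=70,
)

```text
time: 3.4
tcp_pos: [0.5859, 0.141, 0.0147]
ee_rot: [0.002, -0.023, 1.0, -0.0]
contact_force: [-0.3, -0.3, 5.9]
grip_width: 0.0551
grip_force: 74.9
```

Run:
```python
from h import *
p=bd(-26,52.5)
go((list([.584,.141])+[.16],182.5),(list(p)+[.16],197.75))
```

```text
t 3.4 tcp [0.5859 0.141  0.0147] F [-0.3 -0.3  5.9] w 0.0551 gf 74.9 q6 0.07
xyz [0.0014, 0.0001, -0.1453] rot [-0.0, 0.0005, 0.0002]
xyz [0.1214, -0.2473, -0.1456] rot [-0.0001, 0.0005, -0.0421]
```

Run:
```python
from h import *
p=bd(-24.2,52.5)
go((list(p)+[.14],197.75))
```

```text
t 3.4 tcp [0.5859 0.141  0.0147] F [-0.3 -0.3  5.9] w 0.0551 gf 74.9 q6 0.07
xyz [0.1197, -0.2468, -0.1256] rot [-0.0001, 0.0005, -0.0421]
```

>>> arm_command(
  xyz=[
    [0,0,-0.04],
    [0,0,-0.08],
    [0.005,-0.02,-0.125],
    [0.03,-0.06,-0.125],
    [0.05,-0.1,-0.125],
    [0.07,-0.14,-0.125],
    [0.09,-0.18,-0.125],
    [0.11,-0.22,-0.125],
    [0.12,-0.247,-0.125],
    [0.12,-0.247,-0.125],
    [0.12,-0.247,-0.125],
    [0.12,-0.247,-0.125],
  ],
  rotation=[
    [0,0,0],
    [0,0,0],
    [0,0,0],
    [0,0,-0.01],
    [0,0,-0.02],
    [0,0,-0.03],
    [0,0,-0.042],
    [0,0,-0.042],
    [0,0,-0.042],
    [0,0,-0.042],
    [0,0,-0.042],
    [0,0,-0.042],
  ],
  claw=[0.3,0.3,0.3,0.3,0.3,0.3,0.3,0.3,0.3,0.3,0.3,0.3],
)

```text
time: 4.6
tcp_pos: [0.4759, -0.1106, 0.138]
ee_rot: [0.0, -0.154, 0.988, 0.0]
contact_force: [0.2, -0.1, -2.1]
grip_width: 0.0554
grip_force: 75.5
```

Run:
```python
from h import *
from bench import env
p=bd(-24.2,52.5)
go((list(p)+[.11],197.75),(list(p)+[.03],197.75))
c=env.camera("top"); P=cloud(c);Z=P[...,2]
cv2.imwrite("pics/top1.png",cv2.resize(c["img"][150:350,220:480,::-1],None,fx=3,fy=3)[:600,:780])
s=env.camera("scene"); cv2.imwrite("pics/sc1.png",cv2.resize(s["img"][130:330,170:430,::-1],None,fx=3,fy=3))
```

```text
t 4.6 tcp [ 0.4759 -0.1106  0.138 ] F [ 0.2 -0.1 -2.1] w 0.0554 gf 75.5 q6 -0.69
xyz [-0.001, -0.0008, 0.028] rot [0.0001, 0.0, 0.0]
xyz [-0.001, -0.0008, 0.108] rot [0.0001, 0.0, 0.0]
```

View pics/sc1.png

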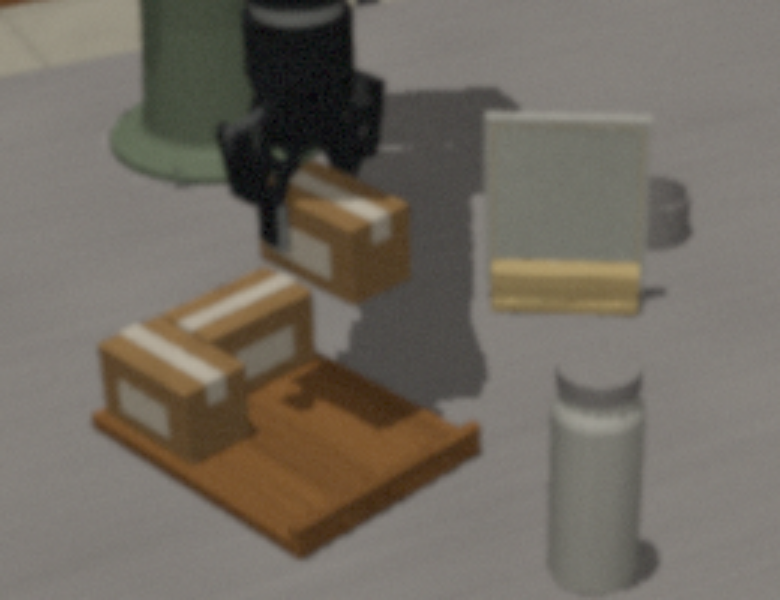

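```bash
cat >> h.py <<'E'
def tob(P):
    a=np.radians(BY); d=(P[...,:2]-B0)*1000
    return np.stack([d[...,0]*np.cos(a)+d[...,1]*np.sin(a),-d[...,0]*np.sin(a)+d[...,1]*np.cos(a),P[...,2]*1000],-1)
def ext(p): return np.percentile(p,[1,99],axis=0).round(1).tolist()
E
python3 - <<'E'
from h import *
from bench import env
for n in("top","scene"):
    c=env.camera(n); Q=tob(cloud(c)); m=(abs(Q[...,0]-20)<70)&(abs(Q[...,1]-52)<50)&(abs(Q[...,2]-184)<8)
    hsv=cv2.cvtColor(c["img"],cv2.COLOR_RGB2HSV); m&=(hsv[...,2]>60)
    m&=Q[...,0]>-5
    p=Q[m]; print(n,m.sum(),ext(p)); 
    A=np.c_[p[:,:2],np.ones(len(p))]; print("plane",np.linalg.lstsq(A,p[:,2],rcond=None)[0])
E
```

```text
top 73 [[31.4, 64.8, 178.2], [52.3, 82.1, 186.7]]
plane [-3.10457841e-02 -5.07852199e-02  1.87865888e+02]
scene 447 [[-4.6, 25.1, 176.1], [56.0, 82.4, 185.3]]
plane [-2.79856070e-02  1.53572326e-02  1.81696739e+02]
```

>>> arm_command(
  xyz=[
    [-0.001,-0.001,0.04],
    [-0.001,-0.001,0.075],
    [-0.001,-0.001,0.09],
    [-0.001,-0.001,0.098],
    [-0.001,-0.001,0.103],
    [-0.001,-0.001,0.106],
    [-0.001,-0.001,0.108],
    [-0.001,-0.001,0.108],
    [-0.001,-0.001,0.108],
  ],
  rotation=[
    [0,0,0],
    [0,0,0],
    [0,0,0],
    [0,0,0],
    [0,0,0],
    [0,0,0],
    [0,0,0],
    [0,0,0],
    [0,0,0],
  ],
  claw=[0.3,0.3,0.3,0.3,0.3,0.3,0.3,0.3,0.3],
)

```text
time: 5.7
tcp_pos: [0.4775, -0.1121, 0.0305]
ee_rot: [0.0, -0.154, 0.988, -0.0]
contact_force: [-0.2, 1.1, -2.3]
grip_width: 0.0554
grip_force: 75.5
```

Run:
```python
from h import *
from bench import env
s=env.read_state(); print(tob(s["tcp_pos"]))
go((list(bd(-24.2,52.5))+[.0287],197.75))
```

```text
[-24.13909527  51.2871321   30.4854647 ]
t 5.7 tcp [ 0.4775 -0.1121  0.0305] F [-0.2  1.1 -2.3] w 0.0554 gf 75.5 q6 -0.69
xyz [0.0001, 0.0012, 0.0018] rot [-0.0001, 0.0001, -0.0001]
```

>>> arm_command(
  xyz=[
    [0,0.0012,0],
    [0,0.0012,0.001],
    [0,0.0012,0.002],
    [0,0.0012,0.002],
    [0,0.0012,0.002],
    [0,0.0012,0.002],
    [0,0.0012,0.002],
    [0,0.0012,0.002],
    [0,0.0012,0.002],
  ],
  rotation=[
    [0,0,0],
    [0,0,0],
    [0,0,0],
    [0,0,0],
    [0,0,0],
    [0,0,0],
    [0,0,0],
    [0,0,0],
    [0,0,0],
  ],
  claw=[0.3,0.3,0.3,0.3,0.9,0.9,0.9,0.9,0.9],
)

```text
time: 6.6
tcp_pos: [0.4767, -0.1108, 0.0279]
ee_rot: [-0.0, -0.154, 0.988, 0.0]
contact_force: [1.0, 0.3, 0.1]
grip_width: 0.0765
grip_force: 0.0
```

Run:
```python
from h import *
p=[.4785,.3726]
go((list(p)+[.16],199),(list(p)+[.013],199))
```

```text
t 6.6 tcp [ 0.4767 -0.1108  0.0279] F [1.  0.3 0.1] w 0.0765 gf 0.0 q6 -0.69
xyz [-0.1489, 0.4599, -0.1321] rot [0.0, -0.0, -0.0035]
xyz [-0.1489, 0.4599, 0.0149] rot [0.0, -0.0, -0.0035]
```

>>> arm_command(
  xyz=[
    [0,0,-0.05],
    [0,0,-0.1],
    [0,0,-0.15],
    [-0.01,0.04,-0.19],
    [-0.149,0.46,-0.2],
    [-0.149,0.46,-0.2],
    [-0.149,0.46,-0.2],
    [-0.149,0.46,-0.2],
    [-0.149,0.46,-0.2],
    [-0.149,0.46,-0.2],
    [-0.149,0.46,-0.2],
    [-0.149,0.46,-0.2],
  ],
  rotation=[
    [0,0,0],
    [0,0,0],
    [0,0,0],
    [0,0,0],
    [0,0,-0.0035],
    [0,0,-0.0035],
    [0,0,-0.0035],
    [0,0,-0.0035],
    [0,0,-0.0035],
    [0,0,-0.0035],
    [0,0,-0.0035],
    [0,0,-0.0035],
  ],
  claw=[0.9,0.9,1,1,1,1,1,1,1,1,1,1],
)

```text
time: 7.8
tcp_pos: [0.4777, 0.3269, 0.2263]
ee_rot: [0.0, -0.165, 0.986, -0.0]
contact_force: [0.7, -0.2, -0.1]
grip_width: 0.0859
grip_force: 0.0
```

Run:
```python
from h import *
from bench import env
p=[.4785,.3726]
go((list(p)+[.16],199),(list(p)+[.013],199))
c=env.camera("top"); Q=tob(cloud(c)); b=(abs(Q[...,0])<110)&(abs(Q[...,1])<100)&(abs(Q[...,2]-74)<7)
n,l,s,_=cv2.connectedComponentsWithStats(b.astype(np.uint8))
for i in range(1,n):
    if s[i,4]>100: print(s[i,4],ext(Q[l==i]),rect(Q[l==i]/1000))
```

```text
t 7.8 tcp [0.4777 0.3269 0.2263] F [ 0.7 -0.2 -0.1] w 0.0859 gf 0.0 q6 0.14
xyz [-0.0157, 0.043, 0.0663] rot [-0.0, 0.0, -0.0]
xyz [-0.0156, 0.043, 0.2133] rot [-0.0, 0.0, -0.0]
1397 [[-46.2, 26.6, 68.5], [52.0, 81.7, 79.1]] [  2.9  53.9 100.4  56.4  -0.4]
2827 [[-107.4, -78.5, 68.2], [-9.9, 77.7, 79.2]] [-58.   -0.4 160.  100.8  89.8]
```

>>> arm_command(
  xyz=[
    [-0.0157,0.043,0.05],
    [-0.0157,0.043,0.1],
    [-0.0157,0.043,0.11],
    [-0.0157,0.043,0.15],
    [-0.0157,0.043,0.19],
    [-0.0157,0.043,0.213],
    [-0.0157,0.043,0.213],
    [-0.0157,0.043,0.213],
    [-0.0157,0.043,0.213],
    [-0.0157,0.043,0.213],
    [-0.0157,0.043,0.213],
    [-0.0157,0.043,0.213],
  ],
  rotation=[
    [0,0,0],
    [0,0,0],
    [0,0,0],
    [0,0,0],
    [0,0,0],
    [0,0,0],
    [0,0,0],
    [0,0,0],
    [0,0,0],
    [0,0,0],
    [0,0,0],
    [0,0,0],
  ],
  claw=[1,1,1,1,1,1,1,1,0.3,0.3,0.3,0.3],
  force=90,
)

```text
time: 9.05
tcp_pos: [0.4805, 0.3715, 0.0156]
ee_rot: [0.002, -0.165, 0.986, 0.001]
contact_force: [-0.2, 0.6, 5.9]
grip_width: 0.0554
grip_force: 95.7
```

Run:
```python
from h import *
from bench import env
s=env.read_state();p=s["tcp_pos"][:2]; u=np.array([np.cos(np.radians(19)),np.sin(np.radians(19))])
d=(np.array([.505,.3817])-p)*1000; L=d@u; print("len off",L,"lat",d@[-u[1],u[0]])
t=bd(22.5,-29.5+L)
go((list(t)+[.23],107.75))
```

```text
len off 26.44279653644433 lat 1.6390775097969024
t 9.05 tcp [0.4805 0.3715 0.0156] F [-0.2  0.6  5.9] w 0.0554 gf 95.7 q6 0.21
xyz [0.114, -0.5115, -0.2153] rot [0.0006, 0.0004, 0.2534]
```

>>> arm_command(
  xyz=[
    [0,0,-0.04],
    [0,0,-0.09],
    [0,0,-0.14],
    [0,0,-0.19],
    [0.01,-0.04,-0.215],
    [0.02,-0.08,-0.215],
    [0.03,-0.12,-0.215],
    [0.04,-0.16,-0.215],
    [0.05,-0.2,-0.215],
    [0.06,-0.245,-0.215],
    [0.07,-0.29,-0.215],
    [0.08,-0.335,-0.215],
  ],
  rotation=[
    [0,0,0],
    [0,0,0],
    [0,0,0],
    [0,0,0.02],
    [0,0,0.04],
    [0,0,0.06],
    [0,0,0.08],
    [0,0,0.1],
    [0,0,0.12],
    [0,0,0.14],
    [0,0,0.16],
    [0,0,0.18],
  ],
  claw=[0.3,0.3,0.3,0.3,0.3,0.3,0.3,0.3,0.3,0.3,0.3,0.3],
)

```text
time: 10.25
tcp_pos: [0.5119, 0.0261, 0.2288]
ee_rot: [0.0, 0.392, 0.92, 0.0]
contact_force: [1.2, -0.7, -2.7]
grip_width: 0.055
grip_force: 96.9
```

Run:
```python
from h import *
t=bd(23.2,-4.1)
go((list(t)+[.23],107.75),(list(t)+[.14],107.75))
```

```text
t 10.25 tcp [0.5119 0.0261 0.2288] F [ 1.2 -0.7 -2.7] w 0.055 gf 96.9 q6 0.71
xyz [-0.1463, -0.1025, -0.0012] rot [0.0001, 0.0, 0.0727]
xyz [-0.1462, -0.1026, 0.0888] rot [0.0001, 0.0, 0.0727]
```

>>> arm_command(
  xyz=[
    [-0.03,-0.025,0],
    [-0.06,-0.045,0],
    [-0.095,-0.065,0],
    [-0.12,-0.085,0.02],
    [-0.14,-0.1,0.05],
    [-0.14,-0.1,0.085],
    [-0.14,-0.1,0.088],
    [-0.14,-0.1,0.088],
    [-0.14,-0.1,0.088],
    [-0.14,-0.1,0.088],
  ],
  rotation=[
    [0,0,0.02],
    [0,0,0.04],
    [0,0,0.06],
    [0,0,0.071],
    [0,0,0.071],
    [0,0,0.071],
    [0,0,0.071],
    [0,0,0.071],
    [0,0,0.071],
    [0,0,0.071],
  ],
  claw=[0.3,0.3,0.3,0.3,0.3,0.3,0.3,0.3,0.3,0.3],
)

```text
time: 11.25
tcp_pos: [0.5395, -0.1422, 0.1424]
ee_rot: [0.002, 0.583, 0.813, 0.0]
contact_force: [1.3, -0.4, -1.2]
grip_width: 0.055
grip_force: 96.2
```

Run:
```python
from h import *
from bench import env
t=bd(23.2,-4.1)
go((list(t)+[.14],107.75),(list(t)+[.032],107.75))
for n in("top","scene"):
    c=env.camera(n); Q=tob(cloud(c)); m=(abs(Q[...,0]-25)<45)&(abs(Q[...,1]+50)<60)&(abs(Q[...,2]-184)<8)&(Q[...,1]<-28)
    m&=cv2.cvtColor(c["img"],cv2.COLOR_RGB2HSV)[...,2]>60
    p=Q[m]; print(n,m.sum(),ext(p))
    A=np.c_[p[:,:2],np.ones(len(p))]; print("plane",np.linalg.lstsq(A,p[:,2],rcond=None)[0])
```

```text
t 11.25 tcp [ 0.5395 -0.1422  0.1424] F [ 1.3 -0.4 -1.2] w 0.055 gf 96.2 q6 0.85
xyz [-0.0077, -0.0027, 0.0024] rot [0.0004, 0.0004, 0.0026]
xyz [-0.0075, -0.003, 0.1104] rot [0.0004, 0.0004, 0.0026]Traceback (most recent call last):
  File "<stdin>", line 8, in <module>
  File "h.py", line 34, in ext
    def ext(p): return np.percentile(p,[1,99],axis=0).round(1).tolist()
                       ~~~~~~~~~~~~~^^^^^^^^^^^^^^^^^
    return _quantile_unchecked(
        a, q, axis, out, overwrite_input, method, keepdims, weights)
    return _ureduce(a,
                    func=_quantile_ureduce_func,
    ...<5 lines>...
                    overwrite_input=overwrite_input,
                    method=method)
    r = func(a, **kwargs)
    result = _quantile(arr,
                       quantiles=q,
    ...<2 lines>...
                       out=out,
                       weights=wgt)
    slices_having_nans = np.isnan(arr[-1, ...])
                                  ~~~^^^^^^^^^
IndexError: index -1 is out of bounds for axis 0 with size 0
```

Lower to just above the neighbours' tops with the correction, then verify.

>>> arm_command(
  xyz=[
    [-0.0075,-0.003,0.01],
    [-0.0075,-0.003,0.03],
    [-0.0075,-0.003,0.035],
    [-0.0075,-0.003,0.035],
    [-0.0075,-0.003,0.035],
    [-0.0075,-0.003,0.035],
  ],
  rotation=[
    [0,0,0.0026],
    [0,0,0.0026],
    [0,0,0.0026],
    [0,0,0.0026],
    [0,0,0.0026],
    [0,0,0.0026],
  ],
  claw=[0.3,0.3,0.3,0.3,0.3,0.3],
)

```text
time: 11.9
tcp_pos: [0.5383, -0.1507, 0.106]
ee_rot: [0.001, 0.59, 0.807, 0.0]
contact_force: [0.6, -0.8, -2.6]
grip_width: 0.0551
grip_force: 96.2
```

Run:
```python
from h import *
from bench import env
t=bd(23.2,-4.1)
go((list(t)+[.032],107.75))
for n in("top","scene"):
    c=env.camera(n); Q=tob(cloud(c)); m=(abs(Q[...,0]-25)<45)&(abs(Q[...,1]+30)<70)&(abs(Q[...,2]-152)<8)
    m&=cv2.cvtColor(c["img"],cv2.COLOR_RGB2HSV)[...,1]>60
    p=Q[m]; print(n,m.sum())
    if m.sum()>30:
        print(ext(p)); A=np.c_[p[:,:2],np.ones(len(p))]; print("plane",np.linalg.lstsq(A,p[:,2],rcond=None)[0])
cv2.imwrite("pics/sc2.png",cv2.resize(c["img"][130:330,170:430,::-1],None,fx=3,fy=3))
```

```text
t 11.9 tcp [ 0.5383 -0.1507  0.106 ] F [ 0.6 -0.8 -2.6] w 0.0551 gf 96.2 q6 0.86
xyz [-0.0, 0.0011, 0.074] rot [0.0002, 0.0001, -0.0002]
top 2
scene 527
[[-6.9, -78.8, 144.3], [60.6, 14.4, 158.6]]
plane [-9.57889103e-03  2.69029541e-02  1.50753124e+02]
```

View pics/sc2.png

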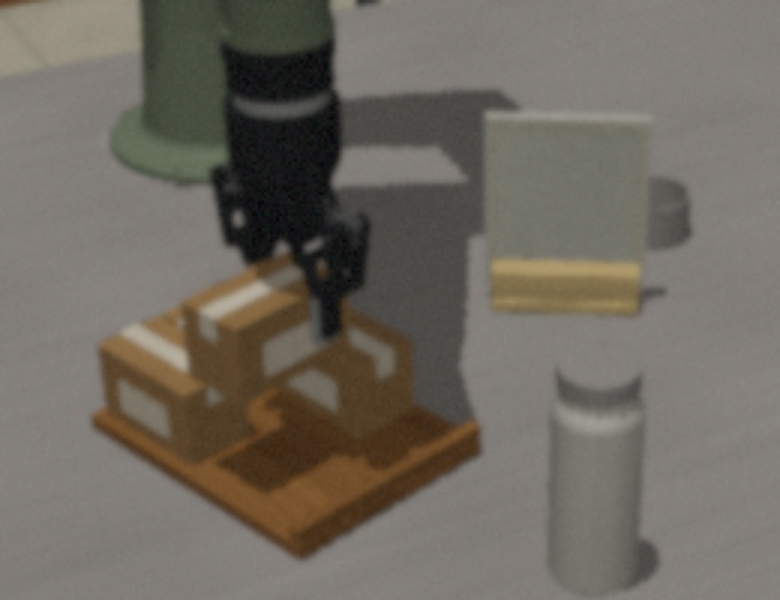

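>>> arm_command(
  xyz=[
    [0,0.001,0.02],
    [0,0.001,0.045],
    [0,0.001,0.06],
    [0,0.001,0.068],
    [0,0.001,0.072],
    [0,0.001,0.074],
    [0,0.001,0.0755],
    [0,0.001,0.0765],
    [0,0.001,0.0765],
    [0,0.001,0.0765],
  ],
  rotation=[
    [0,0,0],
    [0,0,0],
    [0,0,0],
    [0,0,0],
    [0,0,0],
    [0,0,0],
    [0,0,0],
    [0,0,0],
    [0,0,0],
    [0,0,0],
  ],
  claw=[0.3,0.3,0.3,0.3,0.3,0.3,0.3,0.3,0.3,0.3],
)

```text
time: 13.0
tcp_pos: [0.5392, -0.1503, 0.0296]
ee_rot: [0.001, 0.59, 0.807, 0.0]
contact_force: [-0.8, 1.0, 3.0]
grip_width: 0.0552
grip_force: 96.8
```

>>> arm_command(
  xyz=[
    [0,0,0],
    [0,0,0],
    [0,0,0],
    [0,0,0],
    [0,0,0],
    [0,0,-0.04],
    [0,0,-0.09],
    [0,0,-0.14],
    [0,0,-0.19],
    [0,0,-0.22],
  ],
  rotation=[
    [0,0,0],
    [0,0,0],
    [0,0,0],
    [0,0,0],
    [0,0,0],
    [0,0,0],
    [0,0,0],
    [0,0,0],
    [0,0,0],
    [0,0,0],
  ],
  claw=[0.9,0.9,0.9,0.9,0.9,0.9,0.9,0.9,0.9,0.9],
)

```text
time: 14.0
tcp_pos: [0.5398, -0.1506, 0.2532]
ee_rot: [0.003, 0.59, 0.807, 0.001]
contact_force: [0.1, -0.5, 0.7]
grip_width: 0.0768
grip_force: 0.0
```

Run:
```python
from h import *
from bench import env
p=[.4311,.1330]
go((list(p)+[.25],58),(list(p)+[.121],58))
c=env.camera("scene"); cv2.imwrite("pics/sc3.png",cv2.resize(c["img"][130:330,170:430,::-1],None,fx=3,fy=3))
```

```text
t 14.0 tcp [ 0.5398 -0.1506  0.2532] F [ 0.1 -0.5  0.7] w 0.0768 gf 0.0 q6 0.86
xyz [0.3032, -0.0174, 0.0021] rot [0.0008, 0.0002, 0.138]
xyz [0.3036, -0.0179, 0.1311] rot [0.0008, 0.0002, 0.138]
```

View pics/sc3.png

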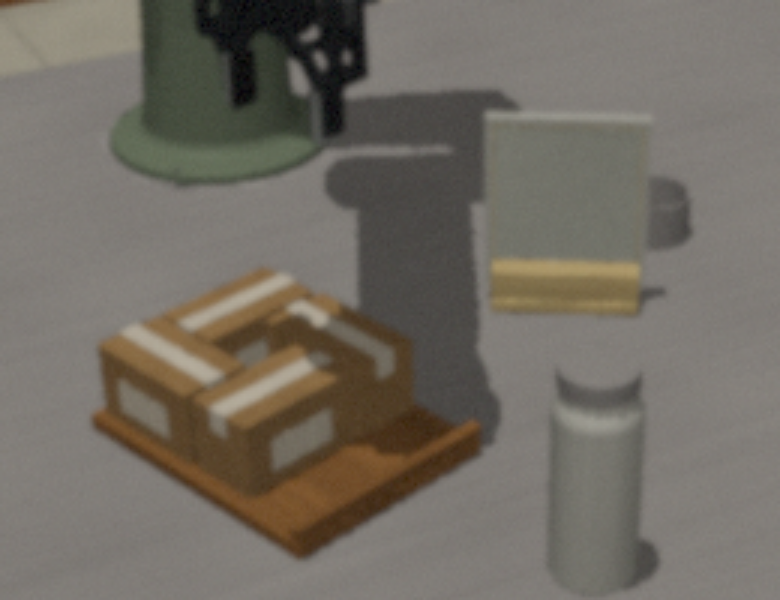

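>>> arm_command(
  xyz=[
    [0.3035,-0.0175,0.002],
    [0.3035,-0.0175,0.002],
    [0.3035,-0.0175,0.002],
    [0.3035,-0.0175,0.002],
    [0.3035,-0.0175,0.002],
    [0.3035,-0.0175,0.002],
    [0.3035,-0.0175,0.002],
    [0.3035,-0.0175,0.002],
    [0.3035,-0.0175,0.002],
    [0.3035,-0.0175,0.002],
    [0.3035,-0.0175,0.002],
  ],
  rotation=[
    [0,0,0.138],
    [0,0,0.138],
    [0,0,0.138],
    [0,0,0.138],
    [0,0,0.138],
    [0,0,0.138],
    [0,0,0.138],
    [0,0,0.138],
    [0,0,0.138],
    [0,0,0.138],
    [0,0,0.138],
  ],
  claw=[0.7,0.7,0.7,0.7,0.7,0.7,0.7,0.7,0.7,0.7,0.7],
)

```text
time: 15.15
tcp_pos: [0.4303, 0.1328, 0.2467]
ee_rot: [0.0, 0.875, 0.484, -0.0]
contact_force: [0.1, -0.2, -1.0]
grip_width: 0.0599
grip_force: 0.0
```

Run:
```python
from h import *
from bench import env
p=[.4311,.1330]
go((list(p)+[.121],58))
c=env.camera("top"); Q=tob(cloud(c)); hsv=cv2.cvtColor(c["img"],cv2.COLOR_RGB2HSV)
b=(abs(Q[...,0])<110)&(abs(Q[...,1])<100)&(abs(Q[...,2]-74)<7)
print(rect(Q[b]/1000),ext(Q[b]))
for n,x,y in(("p1",(-5,60),(-85,-28)),("p1in",(-2,60),(-85,20)),("p2",(30,60),(26,90)),("k1",(-115,-60),(-85,-27)),("k2",(-115,-50),(-15,85))):
    m=b&(Q[...,0]>x[0])&(Q[...,0]<x[1])&(Q[...,1]>y[0])&(Q[...,1]<y[1]); print(n,ext(Q[m]))
# carton p1 by gap between it and packed_1: depth-low pixels
m=(abs(Q[...,0]+8)<8)&(Q[...,1]<-30)&(Q[...,1]>-80)&(Q[...,2]<66); print("gap pix",m.sum(), Q[m].mean(0) if m.any() else "")
```

```text
t 15.15 tcp [0.4303 0.1328 0.2467] F [ 0.1 -0.2 -1. ] w 0.0599 gf 0.0 q6 2.27
xyz [0.0006, 0.0006, 0.1257] rot [0.0, 0.0, -0.0002]
[-27.4   1.3 162.6 161.7  89.9] [[-106.6, -77.5, 68.4], [51.4, 80.1, 79.3]]
p1 [[-2.4, -77.1, 68.4], [52.4, -28.6, 78.5]]
p1in [[-1.4, -76.5, 68.5], [52.2, 18.9, 78.9]]
p2 [[30.2, 26.4, 68.6], [53.1, 81.3, 79.5]]
k1 [[-107.7, -79.1, 68.7], [-60.5, -27.3, 79.1]]
k2 [[-107.5, -13.7, 69.0], [-52.7, 78.7, 79.2]]
gap pix 56 [ -3.61084996 -55.25522657  26.19624222]
```

>>> arm_command(
  xyz=[
    [0.0006,0.0006,0.04],
    [0.0006,0.0006,0.08],
    [0.0006,0.0006,0.11],
    [0.0006,0.0006,0.1257],
    [0.0006,0.0006,0.1257],
    [0.0006,0.0006,0.1257],
    [0.0006,0.0006,0.1257],
    [0.0006,0.0006,0.1257],
    [0.0006,0.0006,0.1257],
    [0.0006,0.0006,0.1257],
    [0.0006,0.0006,0.1257],
    [0.0006,0.0006,0.1257],
  ],
  rotation=[
    [0,0,0],
    [0,0,0],
    [0,0,0],
    [0,0,0],
    [0,0,0],
    [0,0,0],
    [0,0,0],
    [0,0,0],
    [0,0,0],
    [0,0,0],
    [0,0,0],
    [0,0,0],
  ],
  claw=[0.6,0.6,0.6,0.6,0.4,0.2,0,0,0,0,0,0],
  force=50,
)

```text
time: 16.4
tcp_pos: [0.4316, 0.1339, 0.1222]
ee_rot: [0.001, 0.875, 0.485, 0.001]
contact_force: [-0.7, -0.9, 6.4]
grip_width: 0.0093
grip_force: 49.9
```

Run:
```python
from h import *
go(([.4311,.1330,.25],58))
```

```text
t 16.4 tcp [0.4316 0.1339 0.1222] F [-0.7 -0.9  6.4] w 0.0093 gf 49.9 q6 2.27
xyz [-0.0009, 0.0004, -0.1278] rot [0.0003, -0.0002, 0.0]
```

>>> arm_command(
  xyz=[
    [0,0,-0.01],
    [0,0,-0.02],
    [0,0,-0.03],
    [0,0,-0.045],
    [0,0,-0.07],
    [0,0,-0.1],
    [0,0,-0.125],
    [0,0,-0.13],
    [0,0,-0.13],
    [0,0,-0.13],
  ],
  rotation=[
    [0,0,0],
    [0,0,0],
    [0,0,0],
    [0,0,0],
    [0,0,0],
    [0,0,0],
    [0,0,0],
    [0,0,0],
    [0,0,0],
    [0,0,0],
  ],
  claw=[0,0,0,0,0,0,0,0,0,0],
)

```text
time: 17.4
tcp_pos: [0.4298, 0.1338, 0.25]
ee_rot: [-0.0, 0.875, 0.485, -0.001]
contact_force: [0.2, -0.7, -2.8]
grip_width: 0.0097
grip_force: 49.0
```

```bash
cat >> h.py <<'E'
def sign(th=14,dz=0,gap=1.0,h=110,face=52.8,y=1.0):
    t=np.radians(th); c=face+60*np.tan(t)+gap; zx=np.array([-np.sin(t),np.cos(t)]); xx=np.array([np.cos(t),np.sin(t)])
    o=np.array([c,14+dz])+5*xx+h*zx
    return (list(bd(o[0],y))+[o[1]/1000],107.75,-th)
E
python3 - <<'E'
from h import *
go(sign(dz=70),sign(dz=2))
E
```

```text
t 17.4 tcp [0.4298 0.1338 0.25  ] F [ 0.2 -0.7 -2.8] w 0.0097 gf 49.0 q6 2.27
xyz [-0.1615, 0.2552, 0.0579] rot [-0.0367, 0.017, -0.1375]
xyz [-0.1614, 0.2553, 0.1259] rot [-0.0367, 0.017, -0.1375]
```

>>> arm_command(
  xyz=[
    [-0.02,0.03,0],
    [-0.04,0.065,0],
    [-0.06,0.1,0],
    [-0.085,0.135,0],
    [-0.11,0.175,0],
    [-0.135,0.215,0],
    [-0.155,0.245,0.005],
    [-0.1615,0.2555,0.02],
    [-0.1615,0.2555,0.04],
    [-0.1615,0.2555,0.05],
    [-0.1615,0.2555,0.05],
    [-0.1615,0.2555,0.05],
  ],
  rotation=[
    [-0.005,0.002,-0.018],
    [-0.01,0.004,-0.036],
    [-0.014,0.007,-0.054],
    [-0.019,0.009,-0.072],
    [-0.024,0.011,-0.09],
    [-0.029,0.013,-0.108],
    [-0.034,0.016,-0.126],
    [-0.0367,0.017,-0.1375],
    [-0.0367,0.017,-0.1375],
    [-0.0367,0.017,-0.1375],
    [-0.0367,0.017,-0.1375],
    [-0.0367,0.017,-0.1375],
  ],
  claw=[0,0,0,0,0,0,0,0,0,0,0,0],
)

```text
time: 18.6
tcp_pos: [0.5614, -0.1377, 0.2008]
ee_rot: [0.072, 0.585, 0.802, 0.099]
contact_force: [1.0, -0.0, -2.3]
grip_width: 0.0092
grip_force: 49.2
```

Run:
```python
from h import *
from bench import env
go(sign(dz=20),sign(dz=2))
c=env.camera("scene"); cv2.imwrite("pics/sc4.png",cv2.resize(c["img"][100:300,170:430,::-1],None,fx=3,fy=3))
Q=tob(cloud(c)); hsv=cv2.cvtColor(c["img"],cv2.COLOR_RGB2HSV)
m=(hsv[...,1]<45)&(hsv[...,2]>70)&(Q[...,0]>20)&(Q[...,0]<106)&(abs(Q[...,1])<90)&(Q[...,2]>85)&(Q[...,2]<260)
p=Q[m]; print(m.sum(),ext(p)); A=np.c_[p[:,1:],np.ones(len(p))]
for _ in range(3):
    k=np.linalg.lstsq(A,p[:,0],rcond=None)[0]; r=abs(p[:,0]-A@k); p=p[r<3];A=A[r<3]
print("x = k.[y,z,1]",k,"tilt",np.degrees(np.arctan(-k[1])),"yaw",np.degrees(np.arctan(k[0])),ext(p))
```

```text
t 18.6 tcp [ 0.5614 -0.1377  0.2008] F [ 1.  -0.  -2.3] w 0.0092 gf 49.2 q6 0.82
xyz [-0.0003, -0.0152, 0.0568] rot [0.0002, -0.0002, 0.0001]
xyz [-0.0003, -0.0196, 0.0743] rot [0.0002, -0.0002, 0.0001]
3813 [[40.4, -65.4, 96.2], [82.0, 64.8, 239.6]]
x = k.[y,z,1] [ 2.76271092e-03 -2.46254039e-01  1.04646286e+02] tilt 13.834063492361802 yaw 0.15829127279971575 [[44.9, -64.8, 96.1], [81.5, 64.7, 239.2]]
```

View pics/sc4.png

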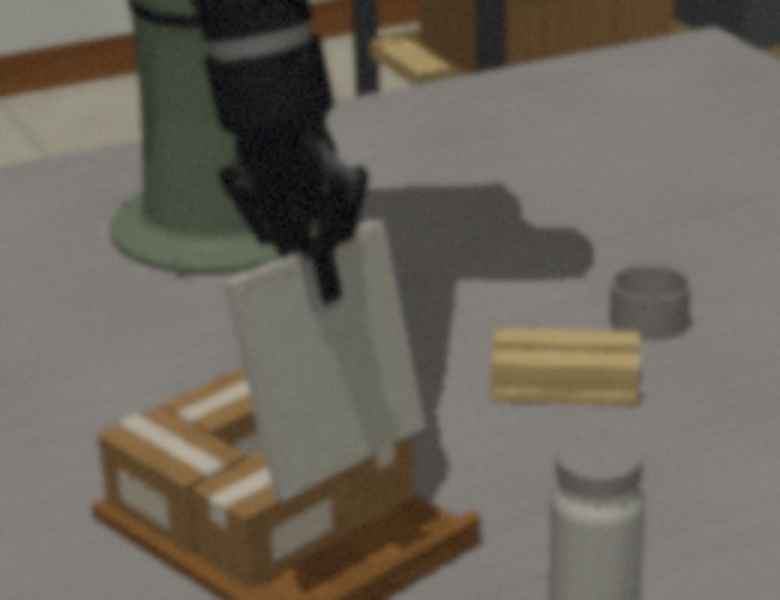

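>>> arm_command(
  xyz=[
    [0,-0.005,0.02],
    [0,-0.01,0.039],
    [0,-0.014,0.054],
    [0,-0.017,0.064],
    [0,-0.0185,0.07],
    [0,-0.019,0.0725],
    [0,-0.019,0.0725],
    [0,-0.019,0.0725],
  ],
  rotation=[
    [0,0,0],
    [0,0,0],
    [0,0,0],
    [0,0,0],
    [0,0,0],
    [0,0,0],
    [0,0,0],
    [0,0,0],
  ],
  claw=[0,0,0,0,0,0,0,0],
)

```text
time: 19.45
tcp_pos: [0.5616, -0.1389, 0.1269]
ee_rot: [0.073, 0.585, 0.802, 0.099]
contact_force: [-0.6, 1.0, -1.9]
grip_width: 0.009
grip_force: 49.2
```

```bash
cat >> h.py <<'E'
def look():
    from bench import env
    c=env.camera("scene"); Q=tob(cloud(c)); hsv=cv2.cvtColor(c["img"],cv2.COLOR_RGB2HSV)
    def fit(m,n):
        p=Q[m]; A=np.c_[p[:,1:],np.ones(len(p))]
        for _ in range(4):
            k=np.linalg.lstsq(A,p[:,0],rcond=None)[0]; r=abs(p[:,0]-A@k); p=p[r<3];A=A[r<3]
        print(n,len(p),k.round(4),"tilt",np.degrees(np.arctan(-k[1])).round(2),"yaw",np.degrees(np.arctan(k[0])).round(2),ext(p)); return k
    near=(Q[...,0]>20)&(Q[...,0]<106)
    k=fit(near&(hsv[...,1]<45)&(hsv[...,2]>70)&(abs(Q[...,1])<90)&(Q[...,2]>20)&(Q[...,2]<220),"sign")
    f=(abs(Q[...,0]-53)<6)&(Q[...,2]>25)&(Q[...,2]<68)
    for n,a,b in(("p1face",-90,-66),("p2face",66,90)):
        m=f&(Q[...,1]>a)&(Q[...,1]<b); print(n,m.sum(),np.median(Q[m][:,0]) if m.any() else "")
    x74=k[1]*74+k[2]; print("back face x at z=74:",x74-10/np.cos(np.arctan(k[1])), "lower white edge z",ext(Q[near&(hsv[...,1]<45)&(hsv[...,2]>70)&(Q[...,2]>14)])[0])
    return c
E
python3 - <<'E'
from h import *
go(sign(dz=4),sign(dz=0))
look()
E
```

```text
t 19.45 tcp [ 0.5616 -0.1389  0.1269] F [-0.6  1.  -1.9] w 0.009 gf 49.2 q6 0.82
xyz [0.0009, -0.001, 0.0007] rot [0.0005, 0.0001, 0.0001]
xyz [0.0009, -0.002, 0.0046] rot [0.0005, 0.0001, 0.0001]
sign 2493 [ 1.50000e-02 -2.44700e-01  8.59645e+01] tilt 13.75 yaw 0.86 [[44.7, -66.1, 22.6], [81.1, 63.2, 165.1]]
p1face 106 53.51415788435469
p2face 5 53.7961502261424
back face x at z=74: 57.56368759362944 lower white edge z [21.4, -67.0, 22.4]
```

Run:
```python
from h import *
go(sign(dz=4,gap=-1.3),sign(dz=0,gap=-1.3))
```

```text
t 19.5 tcp [ 0.5616 -0.1389  0.1269] F [ 0.2 -0.8 -2.3] w 0.0094 gf 49.2 q6 0.82
xyz [0.0009, -0.0032, 0.0002] rot [0.0005, 0.0001, 0.0001]
xyz [0.0009, -0.0042, 0.004] rot [0.0005, 0.0001, 0.0001]
```

>>> arm_command(
  xyz=[
    [0,-0.0015,0],
    [0,-0.003,0.0002],
    [0,-0.0035,0.002],
    [0,-0.004,0.003],
    [0,-0.004,0.0035],
    [0,-0.004,0.0035],
    [0,-0.004,0.0035],
  ],
  rotation=[
    [0,0,0],
    [0,0,0],
    [0,0,0],
    [0,0,0],
    [0,0,0],
    [0,0,0],
    [0,0,0],
  ],
  claw=[0,0,0,0,0,0,0],
)

```text
time: 20.2
tcp_pos: [0.5586, -0.1397, 0.1221]
ee_rot: [0.073, 0.585, 0.802, 0.099]
contact_force: [1.6, 0.4, 0.2]
grip_width: 0.0094
grip_force: 49.6
```

Run:
```python
from h import *
go(sign(dz=0,gap=-1.3))
look()
go()
```

```text
t 20.2 tcp [ 0.5586 -0.1397  0.1221] F [1.6 0.4 0.2] w 0.0094 gf 49.6 q6 0.81
xyz [0.0007, -0.0, 0.0002] rot [0.0004, 0.0001, 0.0001]
sign 2513 [ 1.1600e-02 -2.4770e-01  8.1978e+01] tilt 13.91 yaw 0.66 [[41.0, -65.7, 21.5], [77.6, 63.6, 160.9]]
p1face 114 53.22824293816538
p2face 16 53.386703074178705
back face x at z=74: 53.342595758119884 lower white edge z [21.2, -66.9, 18.8]
t 20.25 tcp [ 0.5585 -0.1397  0.1221] F [ 0.5 -1.5  0. ] w 0.0095 gf 49.6 q6 0.81
```

>>> arm_command(
  xyz=[
    [0,-0.0003,0.0005],
    [0,-0.0003,0.0005],
    [0,-0.0003,0.0005],
    [0,-0.0003,0.0005],
    [0,-0.0003,0.0005],
    [0,-0.0003,0.0005],
    [0,-0.0003,0.0005],
    [0,-0.0003,0.0005],
    [0,-0.0003,0.0005],
    [0,-0.0003,0.0005],
    [0,-0.0003,0.0005],
    [0,-0.0003,0.0005],
  ],
  rotation=[
    [0,0,0],
    [0,0,0],
    [0,0,0],
    [0,0,0],
    [0,0,0],
    [0,0,0],
    [0,0,0],
    [0,0,0],
    [0,0,0],
    [0,0,0],
    [0,0,0],
    [0,0,0],
  ],
  claw=[0,0,0.12,0.14,0.16,0.2,0.25,0.3,0.35,0.4,0.5,0.5],
  force=20,
)

```text
time: 21.45
tcp_pos: [0.558, -0.1396, 0.1212]
ee_rot: [0.072, 0.585, 0.802, 0.099]
contact_force: [0.1, -0.1, -0.1]
grip_width: 0.0424
grip_force: 0.0
```

Run:
```python
from h import *
go()
c=look()
cv2.imwrite("pics/sc5.png",cv2.resize(c["img"][130:330,170:430,::-1],None,fx=3,fy=3))
```

```text
t 21.45 tcp [ 0.558  -0.1396  0.1212] F [ 0.1 -0.1 -0.1] w 0.0424 gf 0.0 q6 0.81
sign 2303 [ 1.55000e-02 -2.43900e-01  8.18162e+01] tilt 13.71 yaw 0.89 [[41.3, -66.2, 22.0], [77.4, 62.9, 160.7]]
p1face 109 53.040866992837735
p2face 16 53.25328609358433
back face x at z=74: 53.476722289518364 lower white edge z [20.9, -67.1, 18.2]
```

View pics/sc5.png

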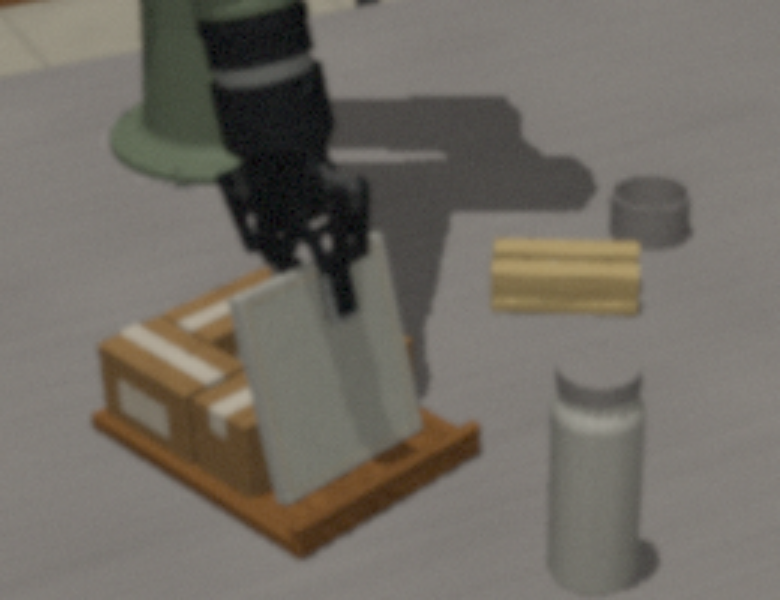

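The sign stands leaning against the layer with the fingers open and clear. I'll retract along the fingers.

>>> arm_command(
  xyz=[
    [0,0,-0.02],
    [0,0,-0.04],
    [0,0,-0.07],
    [0,0,-0.11],
    [0,0,-0.15],
    [0,0,-0.18],
    [0,0,-0.18],
    [0,0,-0.18],
    [0,0,-0.18],
    [0,0,-0.18],
    [0,0,-0.18],
    [0,0,-0.18],
  ],
  rotation=[
    [0,0,0],
    [0,0,0],
    [0,0,0],
    [0,0,0],
    [0,0,0],
    [0,0,0],
    [0,0,0],
    [0,0,0],
    [0,0,0],
    [0,0,0],
    [0,0,0],
    [0,0,0],
  ],
  claw=[0.5,0.5,0.5,0.5,0.5,0.5,0.5,0.5,0.5,0.5,0.5,0.5],
)

```text
time: 22.7
tcp_pos: [0.5159, -0.1528, 0.2949]
ee_rot: [0.072, 0.585, 0.802, 0.099]
contact_force: [0.2, 0.1, -1.8]
grip_width: 0.0428
grip_force: 0.0
```

Run:
```python
from h import *
from bench import env
go()
c=look()
cv2.imwrite("pics/sc6.png",cv2.resize(c["img"][130:330,170:430,::-1],None,fx=3,fy=3))
```

```text
t 22.7 tcp [ 0.5159 -0.1528  0.2949] F [ 0.2  0.1 -1.8] w 0.0428 gf 0.0 q6 0.75
sign 2665 [ 1.20000e-02 -2.51700e-01  8.21989e+01] tilt 14.13 yaw 0.69 [[40.6, -65.8, 21.8], [77.8, 63.5, 161.3]]
p1face 113 52.89522492842676
p2face 16 53.555644633854854
back face x at z=74: 53.258197189825516 lower white edge z [21.8, -66.9, 18.4]
```

View pics/sc6.png

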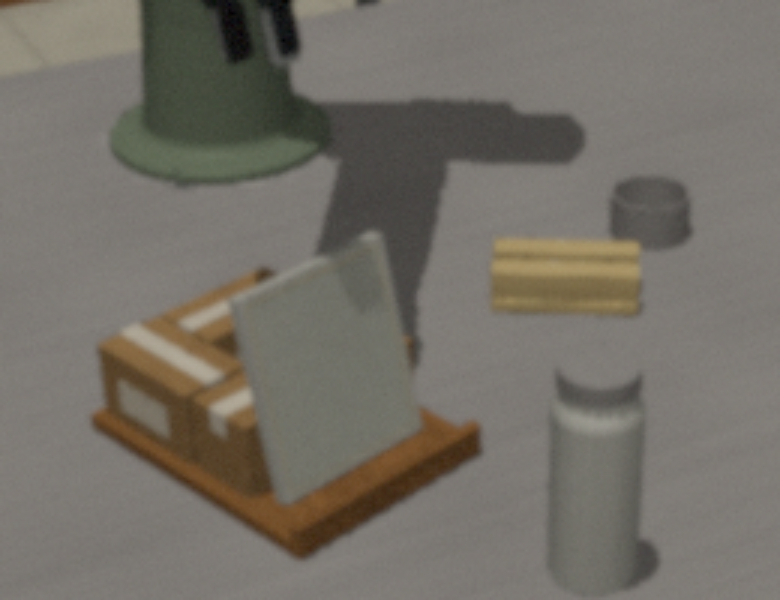

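The sign stays put, leaning about 14° back against the finished layer, centred and square with its white face outward, and nothing else has moved.

```bash
python3 -c "
from bench import env
print(env.hand_in())"
```

```text
the job is handed in; nothing more can be done
None
```

I handed the job in at about 23 s of the 72 s allowed. The four cartons form the pinwheel, and the sign leans against them at about 14°, centred, square to within 1° and white face out. The last scene view shows nothing disturbed.

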